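Dip the probe into the dry block and keep it there

TASK

On the probe station, push the carrier about by its black post: first bring the small raised square mark centrally under the tip of the overhead probe and let it rest there for a good second to zero the slides, then bring the largest of the three wells centrally under the probe. Then press the probe's spring-loaded plunger cap down by 12 mm (half its travel) and finish while still holding it at that depth, so that the reading can be taken. Do not press the plunger unless the large well is under it, never push it to the bottom, and leave the jar, can and beaker alone.

Things in the scene. Friction and masses are not known exactly. Their poses are not given: they have to be found in the camera images.
- station: fixed probe station: grey base slab, x -150 to +190 mm, y -125 to +125 mm, 12 mm thick; origin on the table under it; x runs from the robot side to the cream column at the far end, y left, z up. A cream head, 46 mm wide, its top at 102 mm, reaches from the column back over the carrier, at x 27 to 188 mm. The vertical probe axis is at x = 50 mm, y = 0
- carrier: bare aluminium block 120 x 120 mm (x -55 to 65), top face 46 mm above the table, on x-y slides: it moves only along the station's x (130 mm) and y (110 mm), against about 1 N of friction each way, cannot turn or lift, and stays where it is left. Origin at table height under the block, axes those of the station; mark at (40, 40), large well at (-10, -30), post at (-85, 0) mm
- post_top (a point): centre of the top of the carrier's handle, an upright round black post on a tongue at the robot's side of the block: 20 mm in diameter, top 125 mm above the table, foot at 42 mm
- datum (a point): centre of the top of the small raised dark steel square mark on the carrier block, 12 x 12 mm, 2 mm high (top 48 mm above the table)
- big_well (a point): centre of the mouth of the largest well in the carrier block, 17 mm in diameter, 12 mm deep, mouth 46 mm above the table; the two other wells are 10 mm in diameter
- probe_tip (a point): lower end of the 4 mm thick vertical steel probe under the head; 50 mm above the table when the plunger is up; it goes down with the plunger and passes freely into a well
- plunger_top (a point): centre of the top face of the plunger's black round cap, 36 mm in diameter, 10 mm thick, on the probe axis on top of the head; 142 mm above the table when up. It is pressed straight down
- plunger (a joint): travel of the plunger in m: 0 up, 0.024 at the bottom; its spring pushes it back up at once when let go; about 3 N start it, about 7.5 N hold it at 0.012, about 12 N at the bottom (0.4 N per mm)
- jar: bystander: closed glass jar, 64 mm in diameter, 85 mm tall, loose on the table to the left of the station; origin under its centre
- beaker: bystander: open steel beaker, 68 mm in diameter at the rim, 80 mm tall, loose on the table left of the station; origin under its centre
- grey_can: bystander: plain grey can, 48 mm in diameter, 110 mm tall, loose on the table to the right of the station; origin under its centre

How it is judged:
By the outcome, as a careful person would: the job done as asked, in the order asked, and still so for the second after the job is handed in, while the arm keeps its last pose, push and grip.
It also fails if it takes over 53 s, if anything falls off the work surface, if the arm or the gripper's body presses on something with over 40 N, if the wrist force passes 120 N, or if a joint passes its speed limit or range.

ROBOT

A 6-joint arm with a two-finger parallel gripper is mounted at the origin on the work surface. World frame = base frame: x ahead of the robot, y to its left, z up, the work surface at z = 0. Lengths are in mm, angles in degrees, forces in N, time in s.
With the tool pointing down it reaches from about 425 to 1125 mm from the base axis. Payload 14.9 kg.
Tool frame: the origin (TCP) lies on the centre line of the jaws, within the pads' length; the fingertips stand 8 mm ahead of it and the grasp point (between the pads) lies 11 mm behind it (r.tips_ahead is the z of the fingertips in the tool frame, in mm); z points along the fingers, y is the line along which they close (so a half turn about z gives the same grasp; the last joint's range is limited). The gripper opens to 91 mm and grips with 3 to 60 N. Pads are 32 mm wide; open, the fingers measure 118 mm over their backs; the gripper's body (76 mm by 178 mm) begins 60 mm behind the grasp point.
Start: joints at [64.211, 21.709, 99.362, -0, 58.929, -1.908], TCP at [283.394, 640.083, 221.932] pointing down, gripper open.
Joint ranges: [-158.91, 158.91], [-42.39, 125.64], [0.06, 152.35], [-60.88, 240.88], [17.5, 164.5], [-176.32, 176.32]. Speed limits (degrees/s): [108.29, 108.29, 136.94, 180, 180, 180].

INTERFACE

Orientations are given as a 3x3 rotation matrix whose columns are the frame's x, y, z axes.
In Python, from bench import r gives the robot as it stands.
- The arm moves only by the tool servo_tool, never from a script. Its argument "increments" is a list of rows, each a list of 5 numbers: the gripper command: -1 is shut, 1 is fully open, values between are in proportion, then the shift along the tool's x, y, z in units of 400 mm (1.0 is 400 mm), then the turn about the tool's z in units of 2 rad (1.0 is 2 rad). A call has 1 to 8 rows; each row is the pose to reach, as a shift and turn from the pose commanded when the call began, along the tool's axes at that moment; what a row does not reach only later rows make up. A row lasts 1/10 s, in which the tool goes at most 50 mm and 8.59 degrees, less where a joint would pass 70% of its speed; a pose out of reach is approached as far as the arm can. A call with a number of a shift or a turn outside -1 to 1 is refused whole. A call with a gripper value outside its range is refused whole. The fingers move at their own pace and stop on an object; "newtons" is the grip in N (left out, the last holds). Time passes only in rows, so rows that repeat a pose let the fingers close. It gives the time, the measured TCP pose, the force, the opening and the grip force at its end, in the units of the state.
- r.observe(): the state, without advancing time (a new reading comes with each control period).
- r.get_image(name): name is "scene" or "side" or "wrist"; returns the picture (480x640x3 uint8, red, green, blue); there is no depth.
- r.get_calibration(name): a dict with "fovy" (degrees; the focal length in pixels is half the picture's height over the tangent of half this angle, whatever the lens; pixels are square), "cx", "cy" (the principal point, pixels), "cam_to_world" (4x4, takes a point from camera to world coordinates). Camera axes: x right, y up, looking along -z (the intrinsics and any distortion apply to the point x, -y, -z); pixel columns grow to the right and rows downward; lengths in mm; the calibration is good to about 2 mm. A picture is of the moment at which its call begins: read the wrist's pose just before it. get_calibration takes no time and is no camera call; for the wrist camera it gives the pose at the moment of the call.
- r.hand_in(): hands the job in; it is judged then, once.
Trained networks look in the newest picture that a camera, given by its name, has taken for a name from the list of things; names that differ only in an ending like _2 or _b are one class to them, and where a whole thing is asked for, a point or a joint stands for the part that bears it (a point fixed in the world has none). Each returns a list of dicts, best first, with "score" (0 to 1); they miss things now and then, are a little off and sometimes report something else, mostly with a low value. They report only what shows in the picture. A call takes as long as a camera call.
- r.boxes_of(target, camera): "bbox" ([centre column, centre row, width, height] in pixels, round what is visible of it).
- r.silhouettes(target, camera): "region" (480x640 bool, what is visible of it) and "bbox" ([centre column, centre row, width, height] in pixels, round what is visible of it).
The state is a dict: "time_s": time; "joint_pos": joint angles; "qd": joint speeds; "tau": joint torques, N m; "eef_pos": TCP position; "orientation": TCP orientation; "wrist_force": force on the tool from outside, world axes, zero at the start; "wrist_torque": the same for the moment, N m; "width": opening from 0.0 (shut) to 1.0 (fully open); "grasp_force": force on a finger pad.
Only numpy, scipy, OpenCV 4.12 (cv2) and the standard library are available. Lean on these libraries where they do the work, as an engineer would, in place of code of your own. Each camera call takes 0.05 s, during which the arm holds its last target. There are 200 camera calls.

## Working session

There is one attempt and no reset: what is moved stays moved. The work goes in short steps, Python scripts to look and compute and a tool call to move; the robot and the scene stay as the last step left them, time stands still between calls to the robot, and variables do not carry over. Pictures are saved under pics/ and viewed, at most 10 in all, crops included, and the job is handed in when it is done.

Besides the shell and the picture viewer there is one more tool, called after "Emit:" in YAML: its name, and indented under it one key for each argument. servo_tool: Moves the arm, as the interface text tells. Shifts and turns lie within -1 to 1; 1 stands for 400 mm of shift or 2 rad of turn. Its arguments: {"type":"object","properties":{"increments":{"type":"array","items":{"type":"array","items":{"type":"number","minimum":-1,"maximum":1}}},"newtons":{"type":"number"}},"required":["increments"]}

```bash
mkdir -p pics; ls
cat > h.py <<'E'
import numpy as np, cv2
from bench import r
def snap(n,f):
    im=r.get_image(n); cv2.imwrite('pics/'+f,cv2.cvtColor(im,cv2.COLOR_RGB2BGR)); return im
def cal(n):
    c=r.get_calibration(n); f=240/np.tan(np.radians(c['fovy'])/2); return f,c['cx'],c['cy'],np.array(c['cam_to_world']),c
def onplane(n,u,v,z):
    f,cx,cy,T,_=cal(n); d=T[:3,:3]@np.array([(u-cx)/f,-(v-cy)/f,-1]); o=T[:3,3]; return o+d*(z-o[2])/d[2]
def proj(n,p):
    f,cx,cy,T,_=cal(n); q=T[:3,:3].T@(np.array(p)-T[:3,3]); return cx+f*q[0]/-q[2], cy-f*q[1]/-q[2]
E
python3 - <<'E'
from h import *
snap('scene','s0.png');snap('side','d0.png')
for n in('scene','side','wrist'): print(n,cal(n)[4])
o=r.observe();print(o['time_s'],o['eef_pos'],o['orientation'],o['wrist_force'])
E
```

```text
pics
scene {'fovy': 43.73609310104158, 'cx': 317.22462139817964, 'cy': 243.64845105499424, 'cam_to_world': array([[ 2.16010753e-01, -6.28592189e-01,  7.47135339e-01,
         1.50183417e+03],
       [ 9.76339286e-01,  1.46932779e-01, -1.58657986e-01,
        -1.23863660e+02],
       [-1.00475006e-02,  7.63729414e-01,  6.45458310e-01,
         8.28148157e+02],
       [ 0.00000000e+00,  0.00000000e+00,  0.00000000e+00,
         1.00000000e+00]])}
side {'fovy': 57.08319837340991, 'cx': 311.6344751511885, 'cy': 249.44207511189262, 'cam_to_world': array([[ 7.51264374e-01,  3.74354730e-01, -5.43562671e-01,
         2.75003595e+02],
       [-6.59980418e-01,  4.19539718e-01, -6.23227304e-01,
        -3.79438522e+02],
       [-5.26195971e-03,  8.26949189e-01,  5.62252034e-01,
         5.07273039e+02],
       [ 0.00000000e+00,  0.00000000e+00,  0.00000000e+00,
         1.00000000e+00]])}
wrist {'fovy': 64.44186757206076, 'cx': 316.1622260917983, 'cy': 241.58968625070827, 'cam_to_world': array([[ 4.04832300e-01, -8.80875808e-01, -2.45292925e-01,
         2.13692635e+02],
       [ 9.14390897e-01,  3.89903105e-01,  1.08925917e-01,
         6.70511898e+02],
       [-3.09731451e-04, -2.68390347e-01,  9.63310192e-01,
         3.84032734e+02],
       [ 0.00000000e+00,  0.00000000e+00,  0.00000000e+00,
         1.00000000e+00]])}
0.1 [283.24017467 639.77347751 221.35838956] [[-9.14403727e-01  4.04803227e-01 -4.14374257e-04]
 [ 4.04803438e-01  9.14403308e-01 -8.75788207e-04]
 [ 2.43832988e-05 -9.68564124e-04 -9.99999531e-01]] [-0.1052686   0.10379844 -0.2677672 ]
```

View pics/s0.png

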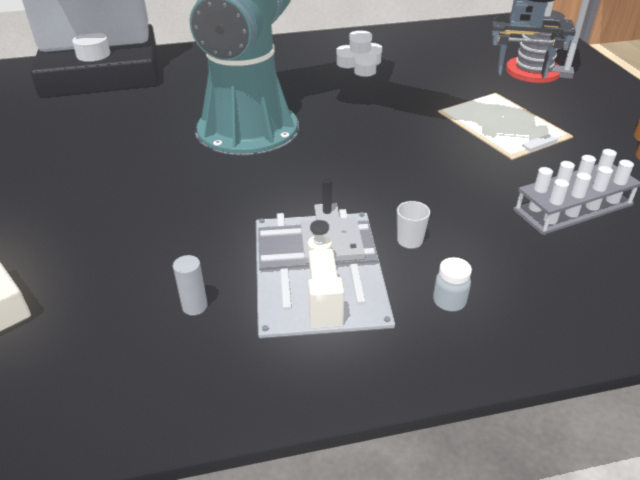

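View pics/d0.png

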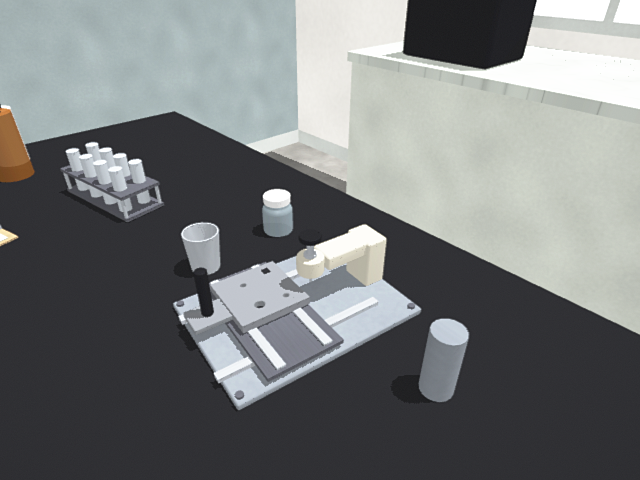

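The scene view shows the station slab with corners near (256,217), (374,213), (387,325), (259,331), the post top at (327,182) and the cap at (319,228). The side view shows the post top at (201,271), the cap at (311,237), the mark at (266,271) and the big well at (260,304).

```bash
cat > fit.py <<'E'
from h import *
from scipy.optimize import least_squares
# (cam,u,v, station-frame pt)
S=[('scene',256,217,(-150,-125,12)),('scene',374,213,(-150,125,12)),('scene',387,325,(190,125,12)),('scene',259,331,(190,-125,12)),
('side',238,404,(-150,-125,12)),('side',420,310,(190,-125,12)),('side',174,306,(-150,125,12)),
('scene',319.5,227.5,(50,0,142)),('side',311,236,(50,0,142))]
C=[('scene',327,181,(-85,0,125)),('side',201,270,(-85,0,125)),('side',266,271,(40,40,48)),('side',260,304,(-10,-30,46)),('scene',353,246,(40,40,48))]
def W(p,q): c,s=np.cos(p[2]),np.sin(p[2]); return np.array([p[0]+c*q[0]-s*q[1],p[1]+s*q[0]+c*q[1],q[2]])
def res(p):
    e=[]
    for n,u,v,q in S: a=proj(n,W(p,q)); e+=[a[0]-u,a[1]-v]
    for n,u,v,q in C: a=proj(n,W(p,np.array(q)+[p[3],p[4],0])); e+=[a[0]-u,a[1]-v]
    return np.array(e)
if __name__=='__main__':
    s=least_squares(res,[700,0,0,0,0],loss='soft_l1'); p=s.x
    print(p[:2],np.degrees(p[2]),p[3:]); print(res(p).reshape(-1,2).round(1).tolist())
    np.save('p.npy',p)
    print('post',W(p,(-85+p[3],p[4],125)),'cap',W(p,(50,0,142)))
    for n in('jar','beaker','grey_can'):
        b=r.boxes_of(n,'scene'); print(n,[ (np.round(x['bbox'],0).tolist(),round(x['score'],2)) for x in b[:2]])
        if b: x=b[0]['bbox']; print(onplane('scene',x[0],x[1],45))
E
python3 fit.py
```

```text
[606.16159394  65.68556843] -8.156216979202966 [-36.20781952  30.14952155]
[[0.2, 1.1], [-6.5, -0.9], [6.5, -0.2], [-3.3, 2.6], [-1.9, 0.2], [2.8, -1.5], [-0.4, -5.8], [-1.1, -2.6], [-0.1, -2.1], [-0.4, -1.4], [-0.5, -0.5], [0.9, -1.4], [0.1, -0.7], [-1.2, -0.6]]
post [490.45718906 112.7261876  125.        ] cap [655.65584059  58.59194108 142.        ]
jar []
beaker [([415.0, 222.0, 30.0, 47.0], 0.76)]
[572.26717926 286.02997344  45.        ]
grey_can [([189.0, 285.0, 36.0, 62.0], 0.66), ([453.0, 285.0, 38.0, 53.0], 0.61)]
[ 658.12492325 -192.14646627   45.        ]
```

Run:
```python
import cv2
a=cv2.imread('pics/s0.png')[170:340,240:400];b=cv2.imread('pics/d0.png')[220:410,165:430]
cv2.imwrite('pics/s0c.png',cv2.resize(a,None,fx=3.5,fy=3.5,interpolation=cv2.INTER_CUBIC))
cv2.imwrite('pics/d0c.png',cv2.resize(b,None,fx=3,fy=3,interpolation=cv2.INTER_CUBIC))
```

```text
(no output)
```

View pics/s0c.png

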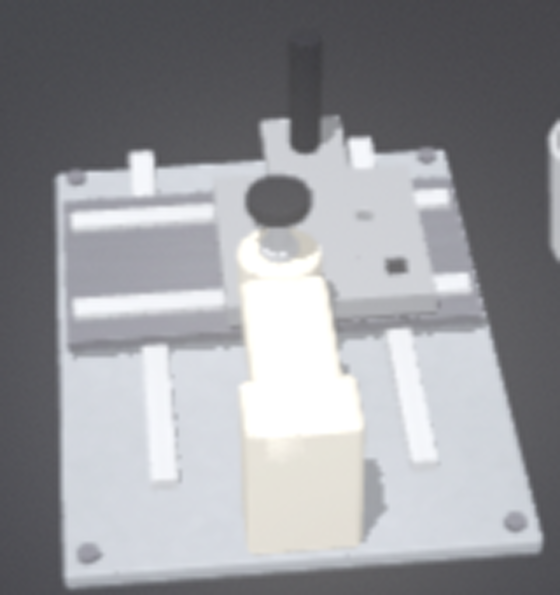

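View pics/d0c.png

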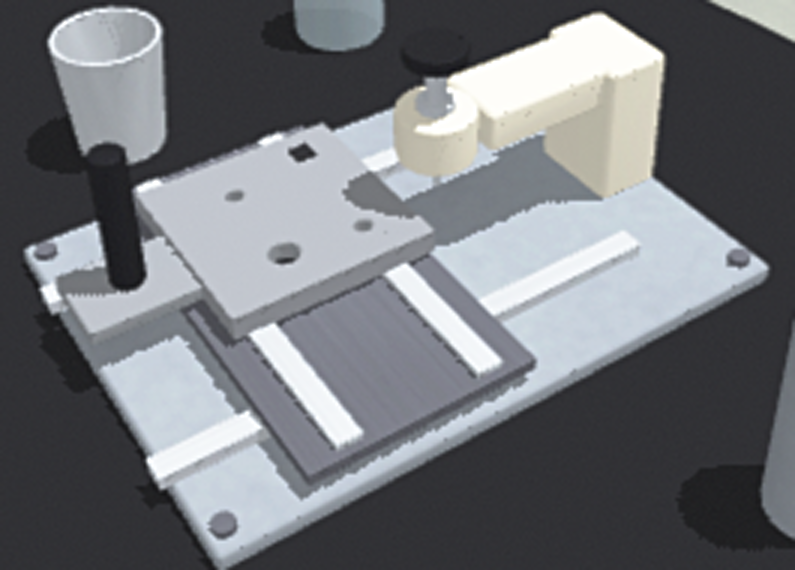

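The crops give corrected corners: scene (256,221), (366.6,213.4), (394.3,325), (258.6,335), and side (237.7,406.7), (421,309.3), (173.3,304).

```bash
python3 - <<'E'
import re
t=open('fit.py').read()
a=t.index('S=[');b=t.index('def W')
t=t[:a]+"""S=[('scene',255.8,220.9,(-150,-125,12)),('scene',366.6,213.4,(-150,125,12)),('scene',394.3,325.1,(190,125,12)),('scene',258.6,334.9,(190,-125,12)),
('side',237.7,406.7,(-150,-125,12)),('side',421,309.3,(190,-125,12)),('side',173.3,304,(-150,125,12)),
('scene',320,226.3,(50,0,142)),('side',310.3,235.7,(50,0,142))]
C=[('scene',327.1,180.8,(-85,0,125)),('side',200.7,271,(-85,0,125)),('side',265.7,270.7,(40,40,48)),('side',260,304,(-10,-30,46)),('scene',353.4,245.7,(40,40,48))]
"""+t[b:]
open('fit.py','w').write(t)
E
python3 fit.py; python3 -c "
from h import *
print(onplane('scene',453,285,45))"
```

```text
[606.00699158  65.60531419] -7.321070124745332 [-36.02887943  31.16530871]
[[-0.6, -2.3], [-0.3, -1.8], [0.5, -1.2], [-1.4, -0.7], [0.3, -1.8], [1.4, -2.1], [-0.4, -2.6], [-1.2, -1.5], [0.3, -2.0], [-0.9, -1.3], [-0.3, -1.2], [0.4, -1.2], [0.0, -0.7], [-1.1, -0.7]]
post [489.93615754 111.93918527 125.        ] cap [655.599374    59.23384607 142.        ]
jar []
beaker [([415.0, 222.0, 30.0, 47.0], 0.76)]
[572.26717926 286.02997344  45.        ]
grey_can [([189.0, 285.0, 36.0, 62.0], 0.66), ([453.0, 285.0, 38.0, 53.0], 0.61)]
[ 658.12492325 -192.14646627   45.        ]
[770.03382487 289.96159967  45.        ]
```

```bash
cat >> h.py <<'E'
def go(target,yaw_deg=None):
    o=r.observe(); R=np.array(o['orientation']); d=R.T@(np.array(target)-o['eef_pos'])
    y=np.degrees(np.arctan2(R[1,1],R[0,1])); t=0 if yaw_deg is None else -np.radians(yaw_deg-y)/2
    print('t',o['time_s'],'pos',np.round(o['eef_pos'],1),'yaw',round(y,2),'shift',np.round(d/400,4),'turn',round(t,4),'F',np.round(o['wrist_force'],1),'w',round(o['width'],3),'g',np.round(o['grasp_force'],1))
E
python3 -c "
from h import *
go([386.5,376,222],82.7-16.6/2);go([490,112,222],82.7)"
```

```text
t 0.4 pos [283.4 640.  221.9] yaw 66.12 shift [-5.030e-01 -4.992e-01 -3.000e-04] turn -0.0723 F [1.2 0.  0.3] w 1.002 g 0.0
t 0.4 pos [283.4 640.  221.9] yaw 66.12 shift [-1.0068e+00 -9.9800e-01 -2.0000e-04] turn -0.1447 F [1.2 0.  0.3] w 1.002 g 0.0
```

Emit:
servo_tool:
  increments:
    - [1,-0.5,-0.5,0,-0.0723]
    - [1,-0.5,-0.5,0,-0.0723]
    - [1,-0.99,-0.98,0,-0.1447]
    - [1,-0.99,-0.98,0,-0.1447]
    - [1,-0.99,-0.98,0,-0.1447]
    - [1,-0.99,-0.98,0,-0.1447]
    - [1,-0.99,-0.98,0,-0.1447]
    - [1,-0.99,-0.98,0,-0.1447]

```text
time_s: 1.2
eef_pos: [429.7, 265.8, 222.2]
orientation: [[-0.992, 0.127, 0.001], [0.127, 0.992, 0.0], [-0.001, 0.0, -1.0]]
wrist_force: [1.0, 0.6, 0.3]
width: 1.004
grasp_force: 0.0
```

```bash
python3 -c "
from h import *
go([490,112,222],82.7)"
```

```text
t 1.2 pos [429.7 265.8 222.2] yaw 82.71 shift [-0.1984 -0.3623  0.0005] turn 0.0001 F [1.  0.6 0.3] w 1.004 g 0.0
```

Emit:
servo_tool:
  increments:
    - [1,-0.198,-0.362,0,0]
    - [1,-0.198,-0.362,0,0]
    - [1,-0.198,-0.362,0,0]
    - [1,-0.198,-0.362,0,0]
    - [1,-0.198,-0.362,0,0]
    - [1,-0.198,-0.362,0,0]

```text
time_s: 1.8
eef_pos: [489.2, 114.3, 221.9]
orientation: [[-0.992, 0.128, -0.0], [0.128, 0.992, 0.0], [0.0, 0.0, -1.0]]
wrist_force: [-0.1, -0.1, 0.0]
width: 1.0
grasp_force: 0.0
```

```bash
python3 -c "
from h import *
go([490,112,96],82.7)
im=snap('wrist','w1.png'); print(proj('wrist',(490,112,125)))
go([490,112,96],82.7)"
```

```text
t 1.8 pos [489.2 114.3 221.9] yaw 82.67 shift [-0.0027 -0.0055  0.3147] turn -0.0003 F [-0.1 -0.1  0. ] w 1.0 g 0.0
(np.float64(312.3608620704385), np.float64(248.37854524073833))
t 1.85 pos [489.1 114.8 221.9] yaw 82.73 shift [-0.0032 -0.0066  0.3147] turn 0.0003 F [ 0.2 -0.3  0.2] w 0.997 g 0.0
```

View pics/w1.png

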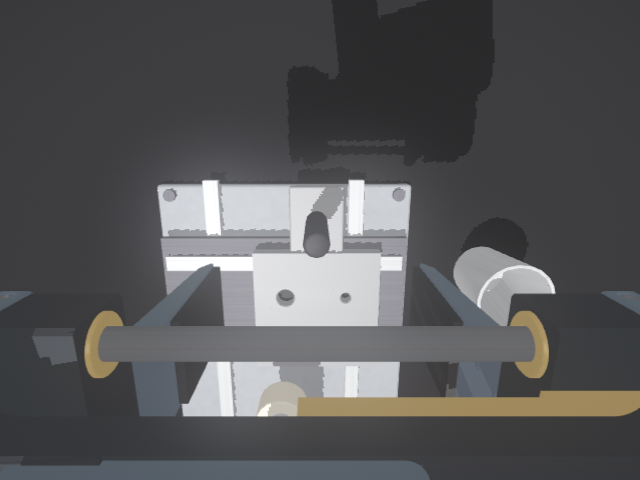

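The wrist view shows the post top at (317,245), about 4 px from the prediction, and the jaws are square to the station.

```bash
python3 -c "
from h import *
p=onplane('wrist',317,245,125);print(p)
p[2]=96;go(p,82.7)"
```

```text
[487.93786927 115.58742826 125.        ]
t 1.85 pos [489.1 114.8 221.9] yaw 82.73 shift [0.003  0.0016 0.3147] turn 0.0003 F [ 0.2 -0.3  0.2] w 0.997 g 0.0
```

Emit:
servo_tool:
  increments:
    - [1,0.003,0.0,0.1,0]
    - [1,0.003,0.0,0.2,0]
    - [1,0.003,0.0,0.28,0]
    - [1,0.003,0,0.315,0]
    - [0,0.003,0,0.315,0]
    - [-0.3,0.003,0,0.315,0]
    - [-0.4,0.003,0,0.315,0]
    - [-0.4,0.003,0,0.315,0]
  newtons: 12

```text
time_s: 2.65
eef_pos: [489.0, 114.3, 97.3]
orientation: [[-0.992, 0.127, 0.002], [0.127, 0.992, 0.0], [-0.002, 0.001, -1.0]]
wrist_force: [-0.8, 0.1, -0.2]
width: 0.682
grasp_force: 0.0
```

Emit:
servo_tool:
  increments:
    - [-0.7,0,0,0,0]
    - [-1,0,0,0,0]
    - [-1,0,0,0,0]
    - [-1,0,0,0,0]
    - [-1,0,0,0,0]
    - [-1,0,0,0,0]

```text
time_s: 3.25
eef_pos: [488.2, 114.1, 95.9]
orientation: [[-0.992, 0.127, -0.0], [0.127, 0.992, -0.0], [0.0, -0.0, -1.0]]
wrist_force: [-0.3, -0.6, 0.6]
width: 0.219
grasp_force: 12.0
```

```bash
python3 -c "
from h import *
go([490,112,96],82.7)
p=np.load('p.npy'); c,s=np.cos(p[2]),np.sin(p[2]); print(np.array([c*46.03-s*-71.17,s*46.03+c*-71.17]))"
```

```text
t 3.25 pos [488.2 114.1  95.9] yaw 82.7 shift [-0.0052 -0.0045 -0.0003] turn -0.0 F [-0.3 -0.6  0.6] w 0.219 g 12.0
[ 36.58559954 -76.45537068]
```

Emit:
servo_tool:
  increments:
    - [-1,-0.02,-0.03,0,0]
    - [-1,-0.04,-0.06,0,0]
    - [-1,-0.06,-0.09,0,0]
    - [-1,-0.08,-0.12,0,0]
    - [-1,-0.1,-0.15,0,0]
    - [-1,-0.115,-0.178,0,0]
    - [-1,-0.115,-0.178,0,0]
    - [-1,-0.115,-0.178,0,0]

```text
time_s: 4.05
eef_pos: [524.9, 37.2, 95.9]
orientation: [[-0.992, 0.128, 0.0], [0.128, 0.992, -0.0], [-0.0, -0.0, -1.0]]
wrist_force: [0.8, -0.5, -0.0]
width: 0.212
grasp_force: 12.0
```

Run:
```python
from h import *
from fit import W
go([490,112,96],82.7)
d=snap('side','d1.png');w=snap('wrist','w2.png')
p=np.load('p.npy')
print('side pred mark',proj('side',W(p,(50,0,48))),'tip',proj('side',W(p,(50,0,50))))
a=cv2.imread('pics/d1.png')[220:370,200:400];b=cv2.imread('pics/w2.png')[150:480,160:480]
cv2.imwrite('pics/c1.png',cv2.resize(a,None,fx=4,fy=4,interpolation=cv2.INTER_CUBIC))
```

```text
t 4.05 pos [524.9  37.2  95.9] yaw 82.66 shift [ 0.1105  0.1742 -0.0003] turn -0.0004 F [ 0.8 -0.5 -0. ] w 0.212 g 12.0
side pred mark (np.float64(310.9351196436402), np.float64(281.27578710527365)) tip (np.float64(310.9277553645193), np.float64(280.33460364228597))
```

View pics/c1.png

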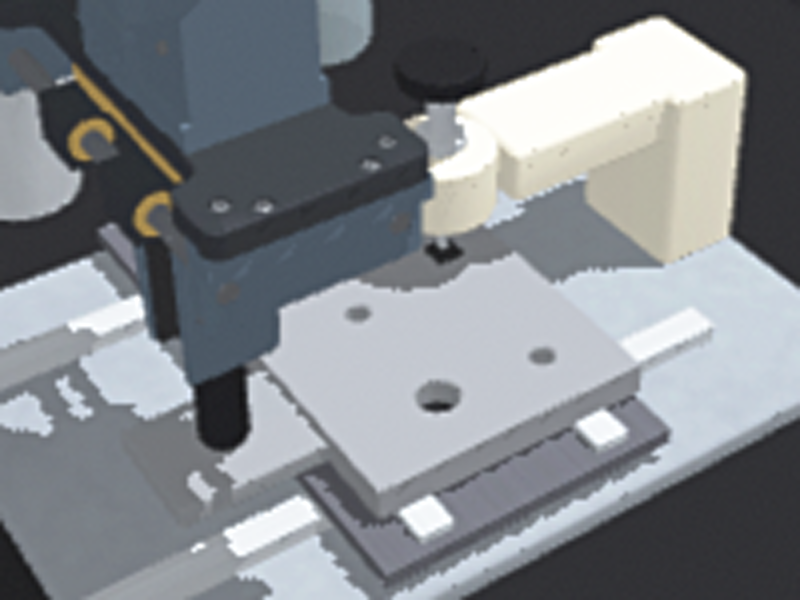

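Run:
```python
import cv2
a=cv2.imread('pics/d1.png')[268:294,294:330]
cv2.imwrite('pics/c2.png',cv2.resize(a,None,fx=20,fy=20,interpolation=cv2.INTER_NEAREST))
```

```text
(no output)
```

View pics/c2.png

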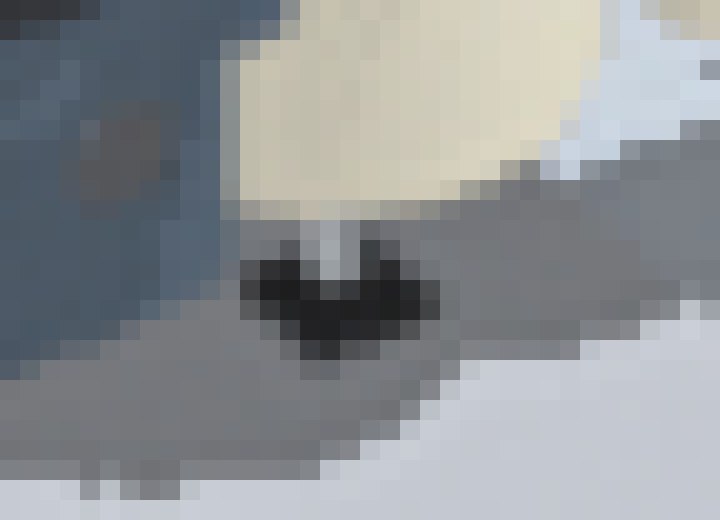

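The tip lands within about 0.7 mm of the mark's centre: mark at about (311.0,282.3), tip at (310.5,282). I'll hold here to zero the slides.

Emit:
servo_tool:
  increments:
    - [-1,0,0,0,0]
    - [-1,0,0,0,0]
    - [-1,0,0,0,0]
    - [-1,0,0,0,0]
    - [-1,0,0,0,0]
    - [-1,0,0,0,0]
    - [-1,0,0,0,0]
    - [-1,0,0,0,0]

```text
time_s: 4.95
eef_pos: [524.8, 37.6, 95.9]
orientation: [[-0.992, 0.127, -0.0], [0.127, 0.992, 0.0], [0.0, -0.0, -1.0]]
wrist_force: [0.1, 1.4, -0.4]
width: 0.217
grasp_force: 12.0
```

Emit:
servo_tool:
  increments:
    - [-1,0,0,0,0]
    - [-1,0,0,0,0]
    - [-1,0,0,0,0]
    - [-1,0,0,0,0]
    - [-1,0,0,0,0]
    - [-1,0,0,0,0]
    - [-1,0,0,0,0]
    - [-1,0,0,0,0]

```text
time_s: 5.75
eef_pos: [524.8, 37.6, 95.9]
orientation: [[-0.992, 0.127, -0.0], [0.127, 0.992, -0.0], [0.0, -0.0, -1.0]]
wrist_force: [-0.6, 0.2, -0.7]
width: 0.216
grasp_force: 12.0
```

Emit:
servo_tool:
  increments:
    - [-1,-0.02,0.03,0,0]
    - [-1,-0.04,0.06,0,0]
    - [-1,-0.06,0.09,0,0]
    - [-1,-0.08,0.12,0,0]
    - [-1,-0.1,0.15,0,0]
    - [-1,-0.125,0.175,0,0]
    - [-1,-0.125,0.175,0,0]
    - [-1,-0.125,0.175,0,0]

```text
time_s: 6.55
eef_pos: [583.7, 101.0, 95.9]
orientation: [[-0.992, 0.127, 0.001], [0.127, 0.992, 0.0], [-0.001, 0.0, -1.0]]
wrist_force: [0.3, 0.8, 0.4]
width: 0.213
grasp_force: 12.0
```

Run:
```python
from h import *
go([490,112,96],82.7)
snap('side','d3.png')
a=cv2.imread('pics/d3.png')[230:330,240:373]
cv2.imwrite('pics/c3.png',cv2.resize(a,None,fx=6,fy=6,interpolation=cv2.INTER_NEAREST))
```

```text
t 6.55 pos [583.7 101.   95.9] yaw 82.72 shift [ 0.2359 -0.0023 -0.0003] turn 0.0002 F [0.3 0.8 0.4] w 0.213 g 12.0
```

View pics/c3.png

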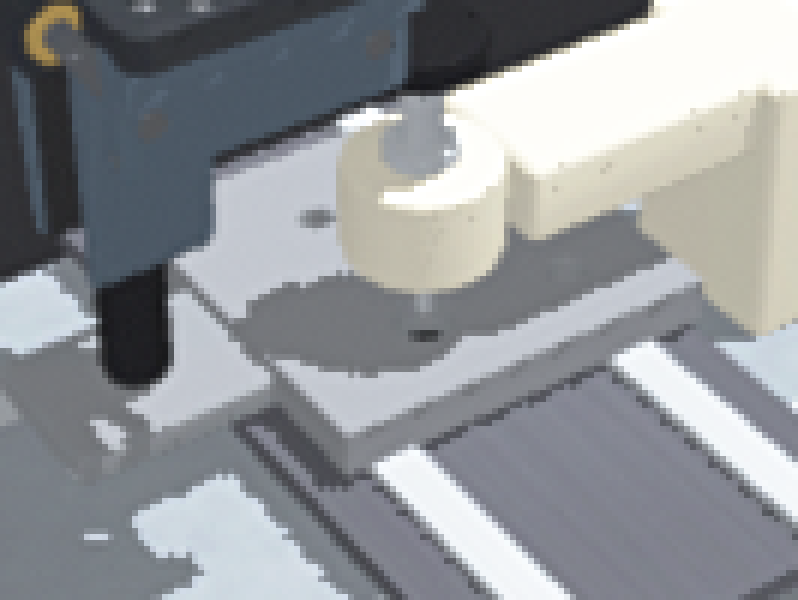

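Run:
```python
import cv2,numpy as np
a=cv2.imread('pics/d3.png')[274:294,294:326].astype(float)
a=np.clip((a-30)*255/120,0,255).astype('uint8')
cv2.imwrite('pics/c4.png',cv2.resize(a,None,fx=20,fy=20,interpolation=cv2.INTER_NEAREST))
```

```text
(no output)
```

View pics/c4.png

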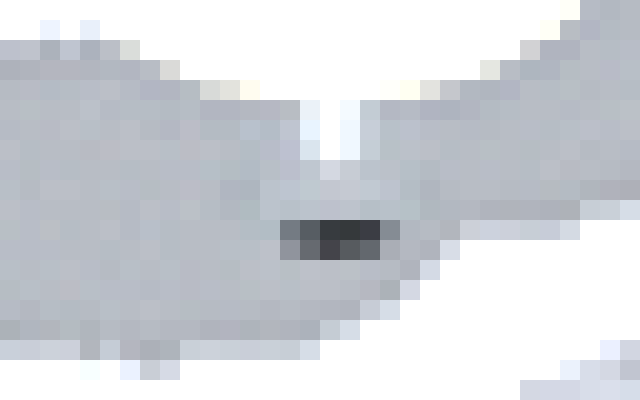

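The well is centred under the tip to about 1 mm. Next I'll release the post, rise, close the jaws and go over the cap.

Emit:
servo_tool:
  increments:
    - [-0.5,0,0,0,0]
    - [-0.4,0,0,0,0]
    - [-0.2,0,0,0,0]
    - [0,0,0,0,0]
    - [0,0,0,0,0]
    - [0,0,0,-0.05,0]
    - [0,0,0,-0.12,0]
    - [0,0,0,-0.2,0]

```text
time_s: 7.4
eef_pos: [582.7, 100.6, 176.2]
orientation: [[-0.992, 0.127, -0.002], [0.127, 0.992, -0.0], [0.002, -0.0, -1.0]]
wrist_force: [-0.1, 0.3, 0.3]
width: 0.5
grasp_force: 0.0
```

Emit:
servo_tool:
  increments:
    - [-1,0,0,0,0]
    - [-1,-0.04,-0.02,0,0]
    - [-1,-0.1,-0.04,0,0]
    - [-1,-0.15,-0.06,0,0]
    - [-1,-0.1875,-0.075,0,0]
    - [-1,-0.1875,-0.075,0,0]
    - [-1,-0.1875,-0.075,0,0]
    - [-1,-0.1875,-0.075,0,0]

```text
time_s: 8.2
eef_pos: [653.1, 61.6, 175.4]
orientation: [[-0.992, 0.127, -0.001], [0.127, 0.992, -0.0], [0.001, -0.0, -1.0]]
wrist_force: [-0.8, 0.5, -0.1]
width: 0.006
grasp_force: 0.0
```

Run:
```python
from h import *
go([654.3,61.7,151],82.7)
snap('side','d5.png')
a=cv2.imread('pics/d5.png')[150:330,200:440]
cv2.imwrite('pics/c5.png',cv2.resize(a,None,fx=3.3,fy=3.3,interpolation=cv2.INTER_CUBIC))
```

```text
t 8.2 pos [653.1  61.6 175.4] yaw 82.71 shift [-0.0031  0.0006  0.061 ] turn 0.0001 F [-0.8  0.5 -0.1] w 0.006 g 0.0
```

View pics/c5.png

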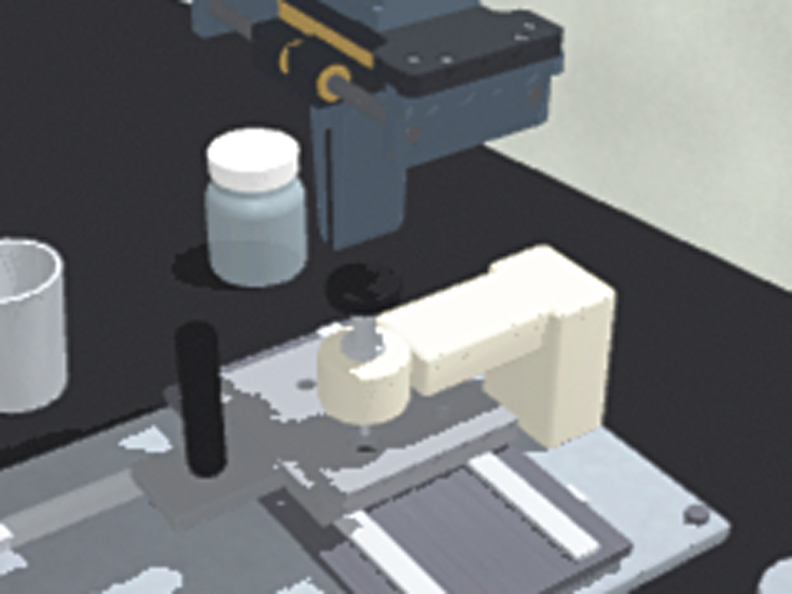

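The carrier is still in place and the closed fingers stand over the cap. I'll descend and watch the force.

Emit:
servo_tool:
  increments:
    - [-1,0,0,0.03,0]
    - [-1,0,0,0.05,0]
    - [-1,0,0,0.06,0]
    - [-1,0,0,0.06,0]
    - [-1,0,0,0.06,0]

```text
time_s: 8.75
eef_pos: [653.9, 61.4, 151.9]
orientation: [[-0.992, 0.127, -0.0], [0.127, 0.992, -0.0], [0.0, -0.0, -1.0]]
wrist_force: [-0.5, 0.7, 0.1]
width: 0.007
grasp_force: 0.0
```

Emit:
servo_tool:
  increments:
    - [-1,0,0,0.003,0]
    - [-1,0,0,0.005,0]
    - [-1,0,0,0.0075,0]
    - [-1,0,0,0.0075,0]
    - [-1,0,0,0.0075,0]

```text
time_s: 9.25
eef_pos: [654.0, 61.4, 149.1]
orientation: [[-0.992, 0.127, 0.0], [0.127, 0.992, -0.0], [-0.0, 0.0, -1.0]]
wrist_force: [-0.4, -0.5, 2.7]
width: 0.005
grasp_force: 1.6
```

```bash
python3 -c "
from h import *
go([654.3,61.7,138],82.7)"
```

```text
t 9.25 pos [654.   61.4 149.1] yaw 82.7 shift [-0.0006  0.0008  0.0278] turn 0.0 F [-0.4 -0.5  2.7] w 0.005 g 1.6
```

Emit:
servo_tool:
  increments:
    - [-1,0,0,0.007,0]
    - [-1,0,0,0.014,0]
    - [-1,0,0,0.021,0]
    - [-1,0,0,0.0275,0]
    - [-1,0,0,0.0275,0]
    - [-1,0,0,0.0275,0]
    - [-1,0,0,0.0275,0]

```text
time_s: 9.95
eef_pos: [654.1, 61.4, 138.1]
orientation: [[-0.992, 0.127, 0.0], [0.127, 0.992, -0.0], [-0.0, 0.0, -1.0]]
wrist_force: [-1.8, -0.2, 7.8]
width: 0.005
grasp_force: 3.6
```

Run:
```python
from h import *
F=[]
go([654,61.4,138],82.7)
for i in range(12):
    r.get_image('side'); F.append(r.observe()['wrist_force'][2])
print(np.mean(F),np.std(F))
go([654,61.4,138],82.7)
```

```text
t 9.95 pos [654.1  61.4 138.1] yaw 82.7 shift [ 0.0002 -0.0001  0.0001] turn 0.0 F [-1.8 -0.2  7.8] w 0.005 g 3.6
7.3283468699151255 0.3757340257779195
t 10.55 pos [654.1  61.4 138.1] yaw 82.7 shift [ 0.0002 -0.      0.0002] turn -0.0 F [-1.  -0.4  7.5] w 0.008 g 3.6
```

The force averages 7.3 N at z 138.1, which agrees with a 12 mm depth.

```bash
python3 -c "
from bench import r
print(r.hand_in())"
```

```text
the job is handed in; nothing more can be done
None
```

The job is handed in: the mark was zeroed under the probe for about 1.7 s, the large well is centred under it to about 1 mm, and the plunger is held about 12 mm down at 7.3 N.

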